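# Weigh out a colour charge into the pick-up tray

## Task

Weigh out a charge of red colour: put red pieces from the plate into the holes of the pick-up tray on the dial scale, pressing each gently but fully home to the floor of its hole against the spring clip, until the needle comes to rest inside the green sector. The tray was set down by hand and its holes are some millimetres out of place, so feel for them with a light push, and never drive the needle into the red end of the dial. Leave the amber pieces, the spare red pieces and everything else where they stand.

Things in the scene. Friction and masses are not known exactly. Their poses are not given: they have to be found in the camera images.
- pan: Lipped pan of the green dial scale; in it, square to the pan, lies a steel pick-up tray (floor plate, and above it a drilled dark deck 88 (x) by 212 (y) by 6 mm), put there by hand up to 6 mm off centre in x and in y. Origin: pan's middle, on the TOP of the tray's floor, 105 mm over the table when empty; z up; +x to the dial. Deck top 26 mm above it. Sinks straight down, 1 mm per newton.
- hole1 (a point): Where a 37 mm round hole of the tray's deck (1.5 mm chamfer) would be if the tray lay centred in the pan: the true holes are all off by the same 0 to 6 mm along x and along y. Origin at deck top; z up, the row of four along y, pitch 50 mm. The hole is 26 mm deep; from 10 mm down a leaf spring on its -x side grips the piece, so that it must be pressed home to the floor with 3 to 8 N.
- hole2 (a point): Where a 37 mm round hole of the tray's deck (1.5 mm chamfer) would be if the tray lay centred in the pan: the true holes are all off by the same 0 to 6 mm along x and along y. Origin at deck top; z up, the row of four along y, pitch 50 mm. Depth and leaf spring as for hole1.
- hole3 (a point): Where a 37 mm round hole of the tray's deck (1.5 mm chamfer) would be if the tray lay centred in the pan: the true holes are all off by the same 0 to 6 mm along x and along y. Origin at deck top; z up, the row of four along y, pitch 50 mm. Depth and leaf spring as for hole1.
- hole4 (a point): Where a 37 mm round hole of the tray's deck (1.5 mm chamfer) would be if the tray lay centred in the pan: the true holes are all off by the same 0 to 6 mm along x and along y. Origin at deck top; z up, the row of four along y, pitch 50 mm. Depth and leaf spring as for hole1.
- needle (a joint): Black needle of the white dial, rad clockwise from the top mark: 0 with the tray empty, 3.49 rad per kg added (short marks every 50 g, long ones every 250 g). It shows the pieces plus any push of the robot on tray or pieces, and settles in about half a second. The red end begins at 4.887 rad (1.4 kg, 13.7 N in all).
- target (a joint): Green target sector on the dial, set beforehand and not to be moved: its middle, rad on the needle's measure, between 1.13 and 1.80. The sector reaches 0.36 rad to either side, a little more than one red piece in all, so two or three red pieces are needed.
- needle_tip (a point): Point on the needle, 45 mm from the dial's centre; its x axis points to the hub.
- target_mid (a point): Point on the green sector's middle line, 45 mm from the dial's centre; its x axis points to the hub. The dial is 121 mm across, tilted 40 degrees from level towards the pan's +x, lower than 115 mm above the table.
- red1_mid (a point): Centre of a red glass colour-bar piece: a solid cylinder 34 mm across and 72 mm tall, standing loose on end on the pale 12 mm thick steel plate; 140 to 190 g, not known beforehand. z along the cylinder. Fully home in the tray, its centre is 36 mm above the pan's origin.
- red2_mid (a point): Centre of a red glass colour-bar piece: a solid cylinder 34 mm across and 72 mm tall, standing loose on end on the pale 12 mm thick steel plate; 140 to 190 g, not known beforehand. z along the cylinder. Fully home in the tray, its centre is 36 mm above the pan's origin.
- red3_mid (a point): Centre of a red glass colour-bar piece: a solid cylinder 34 mm across and 72 mm tall, standing loose on end on the pale 12 mm thick steel plate; 140 to 190 g, not known beforehand. z along the cylinder. Fully home in the tray, its centre is 36 mm above the pan's origin.
- red4_mid (a point): Centre of a red glass colour-bar piece: a solid cylinder 34 mm across and 72 mm tall, standing loose on end on the pale 12 mm thick steel plate; 140 to 190 g, not known beforehand. z along the cylinder. Fully home in the tray, its centre is 36 mm above the pan's origin.
- amber1_mid (a point): Centre of an amber (yellow) glass piece of the same size, standing among the red ones, at least 80 mm from the next piece's centre. Not for this charge: leave it.
- amber2_mid (a point): Centre of an amber (yellow) glass piece of the same size, standing among the red ones, at least 80 mm from the next piece's centre. Not for this charge: leave it.
- tweezers: Dark steel sprung tweezers, 220 mm long, 46 mm wide, 16 mm high, lying flat between plate and scale; origin near the middle. A bystander: leave it.
- block: Round cherry-wood block, 86 mm across, 55 mm high; origin under its middle. A bystander: leave it.
- waxtin: Dark steel wax bowl, 84 mm across, 45 mm high; origin under its middle. A bystander: leave it.
Mind the look-alikes: they are no part of the job. Leave any blue or purple look-alike of the part that bears red3_mid alone.

How it is judged (in metres and radians):
On the way:
1. a first red piece stands fully home in a hole of the tray, let go ((((z of red1_mid in the frame of pan between 0.033 and 0.0385 m and x of red1_mid in the frame of pan between -0.009 and 0.009 m and y of red1_mid in the frame of pan between -0.086 and 0.086 m and angle between red1_mid's own z axis and vertical below 0.08 rad) and contact force between the fingers and anything else below 0.05 N) or ((z of red2_mid in the frame of pan between 0.033 and 0.0385 m and x of red2_mid in the frame of pan between -0.009 and 0.009 m and y of red2_mid in the frame of pan between -0.086 and 0.086 m and angle between red2_mid's own z axis and vertical below 0.08 rad) and contact force between the fingers and anything else below 0.05 N) or ((z of red3_mid in the frame of pan between 0.033 and 0.0385 m and x of red3_mid in the frame of pan between -0.009 and 0.009 m and y of red3_mid in the frame of pan between -0.086 and 0.086 m and angle between red3_mid's own z axis and vertical below 0.08 rad) and contact force between the fingers and anything else below 0.05 N) or ((z of red4_mid in the frame of pan between 0.033 and 0.0385 m and x of red4_mid in the frame of pan between -0.009 and 0.009 m and y of red4_mid in the frame of pan between -0.086 and 0.086 m and angle between red4_mid's own z axis and vertical below 0.08 rad) and contact force between the fingers and anything else below 0.05 N))), for 0.2 s.
At the end, for the whole second after the job is handed in: The needle rests within 0.36 rad of the green sector's middle; every red piece is either upright and fully home in a tray hole (within 2.5 mm of the floor) or still standing within 30 mm of where it began (angle between the x axis of needle_tip and the x axis of target_mid, either way round below 0.36 rad and value of joint needle above 0.6 rad and velocity of joint needle between -0.4 and 0.4 rad/s and ((z of red1_mid in the frame of pan between 0.033 and 0.0385 m and x of red1_mid in the frame of pan between -0.009 and 0.009 m and y of red1_mid in the frame of pan between -0.086 and 0.086 m and angle between red1_mid's own z axis and vertical below 0.08 rad) or (distance of red1_mid from where it was at the start of the episode below 0.03 m and angle between red1_mid's own z axis and vertical below 0.1 rad)) and ((z of red2_mid in the frame of pan between 0.033 and 0.0385 m and x of red2_mid in the frame of pan between -0.009 and 0.009 m and y of red2_mid in the frame of pan between -0.086 and 0.086 m and angle between red2_mid's own z axis and vertical below 0.08 rad) or (distance of red2_mid from where it was at the start of the episode below 0.03 m and angle between red2_mid's own z axis and vertical below 0.1 rad)) and ((z of red3_mid in the frame of pan between 0.033 and 0.0385 m and x of red3_mid in the frame of pan between -0.009 and 0.009 m and y of red3_mid in the frame of pan between -0.086 and 0.086 m and angle between red3_mid's own z axis and vertical below 0.08 rad) or (distance of red3_mid from where it was at the start of the episode below 0.03 m and angle between red3_mid's own z axis and vertical below 0.1 rad)) and ((z of red4_mid in the frame of pan between 0.033 and 0.0385 m and x of red4_mid in the frame of pan between -0.009 and 0.009 m and y of red4_mid in the frame of pan between -0.086 and 0.086 m and angle between red4_mid's own z axis and vertical below 0.08 rad) or (distance of red4_mid from where it was at the start of the episode below 0.03 m and angle between red4_mid's own z axis and vertical below 0.1 rad))); the robot touches nothing.
It fails at once if the scale is overloaded: its needle enters the red end of the dial (1.4 kg) (value of joint needle above 4.887 rad).
It fails at once if an amber piece is shifted by more than 20 mm or tipped (distance of any of amber1_mid, amber2_mid from where it was at the start of the episode above 0.02 m or angle between any of amber1_mid, amber2_mid's own z axis and vertical above 0.2 rad).
It fails at once if a red piece is tipped over (angle between any of red1_mid, red2_mid, red3_mid, red4_mid's own z axis and vertical above 0.6 rad).
It fails at once if a tool or other bystander is shifted by more than 25 mm (distance of any of tweezers, block, waxtin from where it was at the start of the episode above 0.025 m).
It fails at once if the target sector is turned (distance of target_mid from where it was at the start of the episode above 0.006 m).
It also fails if it takes over 72 s, if anything falls off the work surface, if the arm or the gripper's body presses on something with over 40 N, if the wrist force passes 120 N, or if a joint passes its speed limit or range.

## Robot

A 6-joint arm with a two-finger parallel gripper is mounted at the origin on the work surface. World frame = base frame: x ahead of the robot, y to its left, z up, the work surface at z = 0. Lengths are in mm, angles in rad, forces in N, time in s.
With the tool pointing down it reaches from about 300 to 775 mm from the base axis. Payload 14.6 kg.
Tool frame: the origin (TCP) lies at the very end of the fingers, on their centre line; the grasp point (between the pads) lies 19 mm behind it (grip_point_offset is the distance from the TCP to the grasp point, in mm); z points along the fingers, y is the line along which they close (so a half turn about z gives the same grasp; the last joint's range is limited). The gripper opens to 94 mm and grips with 3 to 60 N. Pads are 16 mm wide; open, the fingers measure 119 mm over their backs; the gripper's body (75 mm by 177 mm) begins 78 mm behind the grasp point.
Start: joints at [-1.224, 0.3, 1.521, -0, 1.321, -0.067], TCP at [221.142, -503.572, 205.446] pointing down, gripper open.
Joint ranges: [-3.03, 3.03], [-0.79, 2.21], [0.23, 2.52], [-1.04, 4.18], [0, 3.07], [-2.55, 2.55]. Speed limits (rad/s): [2.22, 2.22, 2.57, 3.14, 3.14, 3.14].

## Interface

Orientations are given as [roll, pitch, yaw] about the fixed x, y, z axes, in that order (R = Rz(yaw) Ry(pitch) Rx(roll)).
In Python, from cell import read_state, camera, camera_info, sign_off, grip_point_offset gives the robot as it stands.
- The arm moves only by the shell command python3 -m handwheel 'ROWS' [FORCE]. ROWS is text: rows parted by semicolons, each of 5 numbers parted by spaces: the shift along the world's x, y, z in units of 40 mm (1.0 is 40 mm), then the turn about the world's z in units of 5 degrees (1.0 is 5 degrees), then the closure, from 0 (fully open) to 1 (shut). In form: dx dy dz yaw gripper; .... A call has 1 to 12 rows; each row shifts and turns the commanded pose from where the row before left it; what a row does not reach is not made up. A row lasts 1/12 s, in which the tool goes at most 41.7 mm and 7.16 degrees, less where a joint would pass 70% of its speed; a pose out of reach is approached as far as the arm can. A call is refused whole if a number of a shift passes 1 or a number of a turn 1, either way. A call with a gripper value outside its range is refused whole. The fingers move at their own pace and stop on an object; FORCE is the grip in N (left out, the last holds). Time passes only in rows, so rows that do not move let the fingers close. It gives the time, the measured TCP pose, the force, the opening and the grip force at its end, in the units of the state.
- read_state(): the state, without advancing time (a new reading comes with each control period).
- camera(name): name is "scene" or "top" or "wrist"; returns (picture, depth): 400x640x3 uint8, red, green, blue; 400x640 float32, mm along the optical axis (not along the pixel's ray), 0 where there is no reading.
- camera_info(name): a dict with "intrinsics" (3x3 intrinsics, pixels), "world_from_camera" (4x4, takes a point from camera to world coordinates). Camera axes: x right, y down, z forward; pixel columns grow to the right and rows downward; lengths in mm; the calibration is good to about 2 mm. A picture is of the moment at which its call begins: read the wrist's pose just before it. camera_info takes no time and is no camera call; for the wrist camera it gives the pose at the moment of the call.
- sign_off(): hands the job in; it is judged then, once.
The state is a dict: "clock": time; "joints": joint angles; "qd": joint speeds; "effort": joint torques, N m; "eef_pos": TCP position; "eef_rot": TCP orientation; "wrist_force": force on the tool from outside, world axes, zero at the start; "moment": the same for the moment, N m; "finger_gap": finger opening in mm; "finger_force": force on a finger pad.
Only numpy, scipy, OpenCV 4.12 (cv2) and the standard library are available. Lean on these libraries where they do the work, as an engineer would, in place of code of your own. Each camera call takes 0.05 s, during which the arm holds its last target. There are 200 camera calls.

## Working session

There is one attempt and no reset: what is moved stays moved. The work goes in short steps, Python scripts to look and compute and a shell command to move; the robot and the scene stay as the last step left them, time stands still between calls to the robot, and variables do not carry over. Pictures are saved under pics/ and viewed, at most 10 in all, crops included, and the job is handed in when it is done.

```bash
mkdir -p pics; cat > h.py <<'E'
import numpy as np, cv2
from cell import *
def save(n,f):
    p,d=camera(n); cv2.imwrite(f,p[:,:,::-1]); np.save(f+'.npy',d); return p,d
def ray(n,u,v,z,info=None):
    i=info or camera_info(n); K=np.array(i["intrinsics"]);T=np.array(i["world_from_camera"])
    r=T[:3,:3]@np.linalg.solve(K,[u,v,1.]); o=T[:3,3]
    return o+r*(z-o[2])/r[2]
def proj(n,P,info=None):
    i=info or camera_info(n); K=np.array(i["intrinsics"]);T=np.linalg.inv(np.array(i["world_from_camera"]))
    q=K@(T[:3,:3]@np.array(P,float)+T[:3,3]); return q[:2]/q[2]
E
python3 - <<'E'
from h import *
np.set_printoptions(suppress=True,precision=3)
save('top','pics/top.png');save('scene','pics/scene.png')
for n in('top','scene'):print(camera_info(n))
print(read_state(), grip_point_offset)
E
```

```text
{'intrinsics': array([[401.126,   0.   , 319.547],
       [  0.   , 401.126, 199.948],
       [  0.   ,   0.   ,   1.   ]]), 'world_from_camera': array([[  -0.056,   -0.972,    0.228,  288.687],
       [  -0.998,    0.055,   -0.007,    5.281],
       [  -0.006,   -0.229,   -0.974, 1113.794],
       [   0.   ,    0.   ,    0.   ,    1.   ]])}
{'intrinsics': array([[420.674,   0.   , 319.334],
       [  0.   , 420.674, 197.492],
       [  0.   ,   0.   ,   1.   ]]), 'world_from_camera': array([[  -0.573,    0.481,   -0.664, 1342.965],
       [   0.82 ,    0.35 ,   -0.454,  562.223],
       [   0.014,   -0.804,   -0.595,  845.71 ],
       [   0.   ,    0.   ,    0.   ,    1.   ]])}
{'clock': 0.1, 'joints': array([-1.224,  0.3  ,  1.521, -0.   ,  1.321, -0.067]), 'qd': array([ 0.   , -0.002, -0.001, -0.001, -0.001, -0.   ]), 'effort': array([  0.001, -53.264, -35.328,   0.071,   0.023,  -0.   ]), 'eef_pos': array([ 221.071, -503.365,  204.955]), 'eef_rot': array([-3.141, -0.   ,  0.414]), 'wrist_force': array([ 0.069, -0.413, -0.211]), 'moment': array([ 0.018, -0.005, -0.025]), 'finger_force': 0.0, 'finger_gap': 93.95697062001672} 18.8
```

View pics/top.png

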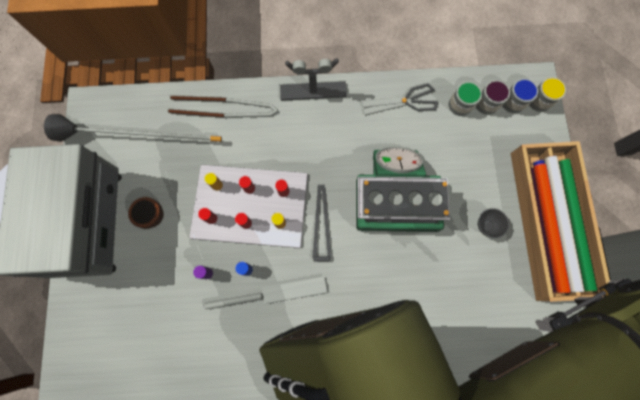

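View pics/scene.png

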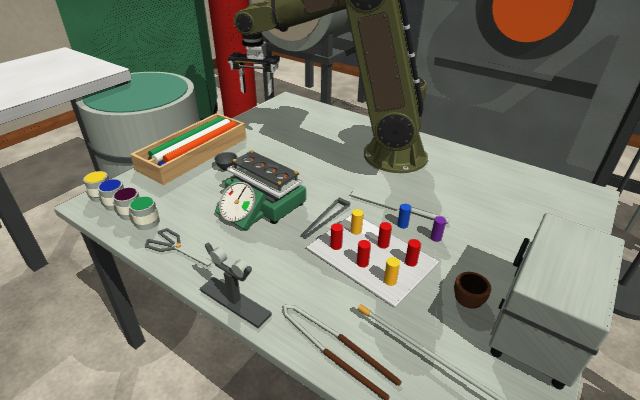

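The top view shows red pieces at (247,184), (282,187), (206,215) and (243,220). The candidates that could be mistaken for them:
- amber pieces at (211,181) and (278,220)
- blue piece at (243,268) and purple piece at (202,271)
- orange-red rod in the box at about (550,225)

I choose the four red pieces on the plate. The tray's holes run from about (376,199) to (437,199), and the dial is at (400,160).

```bash
python3 - <<'E'
from h import *
np.set_printoptions(suppress=True,precision=1)
for n in('top','scene'):
    p=cv2.imread(f'pics/{n}.png');d=np.load(f'pics/{n}.png.npy');i=camera_info(n);K=np.array(i["intrinsics"]);T=np.array(i["world_from_camera"])
    v,u=np.mgrid[:400,:640]; c=np.linalg.inv(K)@np.stack([u.ravel(),v.ravel(),np.ones(u.size)])*d.ravel()
    W=(T[:3,:3]@c+T[:3,3:]).T.reshape(400,640,3)
    h=cv2.cvtColor(p,cv2.COLOR_BGR2HSV)
    for name,lo,hi in(('red',(0,170,60),(6,255,255)),('amb',(18,150,80),(32,255,255)),('blu',(105,120,60),(150,255,255))):
        m=cv2.inRange(h,lo,hi)
        k,l,s,ce=cv2.connectedComponentsWithStats(m)
        for j in range(1,k):
            if s[j,4]<25: continue
            q=W[(l==j)&(d>0)]
            zt=q[:,2].max(); t=q[q[:,2]>78]
            t=t[t[:,2]<90]
            print(n,name,ce[j],s[j,4],'ray@',ray(n,*ce[j],60 if n=='top' else 48)[:2],'top',(t[:,:2].max(0)+t[:,:2].min(0))/2 if len(t) else None, zt)
    # deck points
    m=(W[...,2]>125)&(W[...,2]<137)&(W[...,0]>350)&(W[...,0]<560)&(W[...,1]>-400)&(W[...,1]<-80)
    q=W[m]; print(n,'deck',len(q),q.min(0) if len(q) else '',q.max(0) if len(q) else '')
    if len(q): print(cv2.minAreaRect(q[:,:2].astype(np.float32)))
p=cv2.imread('pics/top.png'); s=cv2.imread('pics/scene.png')
a=cv2.resize(p[135:245,180:460],(800,314),interpolation=3); b=cv2.resize(s[145:240,200:320],(360,285),interpolation=3);c=cv2.resize(s[200:310,300:470],(440,285),interpolation=3)
cv2.imwrite('pics/crop1.png',np.vstack([a,np.hstack([b,c])]))
E
```

```text
top red [544.9 226.5] 221 ray@ [ 429.8 -594.3] top None 72.28285080810042
top red [245.  182.3] 103 ray@ [597.1 198.1] top [591.6 193.7] 89.08748192440225
top red [281.2 185.8] 103 ray@ [581.5  99.6] top [576.8  97.8] 89.04906304494443
top red [204.8 213.9] 108 ray@ [515.1 306.9] top [510.3 301.1] 88.0229586350215
top red [241.3 219. ] 109 ray@ [495.7 209.4] top [491.4 205.8] 87.55822986349426
top amb [553.3  88.1] 350 ray@ [ 827.8 -692.2] top [ 817.4 -680.5] 81.61904406529789
top amb [215.2 138. ] 28 ray@ [730.8 280. ] top None 40.62312915294342
top amb [212.5 180.6] 161 ray@ [607.  286.9] top [606.9 286.1] 89.65917245077912
top amb [278.1 219.6] 137 ray@ [488.4 111.2] top [487.5 110.1] 88.36127449836454
top blu [525.   89.5] 328 ray@ [ 827.9 -610.4] top [ 818.4 -598.1] 82.99414207080758
top blu [242.8 268.3] 159 ray@ [365.3 206.8] top None 77.0501774976201
top blu [200.2 271.8] 128 ray@ [362.5 317.5] top None 77.00099484906582
top deck 2220 [ 463.1 -324.9  125. ] [ 559.9 -108.8  136.9]
((514.706787109375, -217.64007568359375), (212.62733459472656, 89.07489013671875), 86.01298522949
[... 454 characters left out ...]
 ray@ [ 800.3 -727.6] top [ 823.  -677.3] 82.86098844673677
scene amb [356.4 221.1] 257 ray@ [484.2 110.1] top [489.1 113.3] 88.63313827378511
scene amb [391.2 270.9] 333 ray@ [604.8 287.1] top [607.7 288.7] 88.7713868848848
scene amb [363.6 309.8] 69 ray@ [754.6 291.5] top None 40.3733696817543
scene blu [109.4 184.8] 184 ray@ [ 800.3 -644.7] top [ 819.8 -599.8] 81.79951735213035
scene blu [403.8 215.3] 254 ray@ [376.2 212.8] top None 76.49618689495196
scene blu [438.2 228.4] 232 ray@ [372.6 321. ] top [375.2 321.9] 78.04112233106741
scene deck 900 [ 461.  -325.5  125.2] [ 560.  -107.5  136.9]
((513.13134765625, -217.57870483398438), (217.0784454345703, 92.65838623046875), 85.7061538696289)
```

View pics/crop1.png

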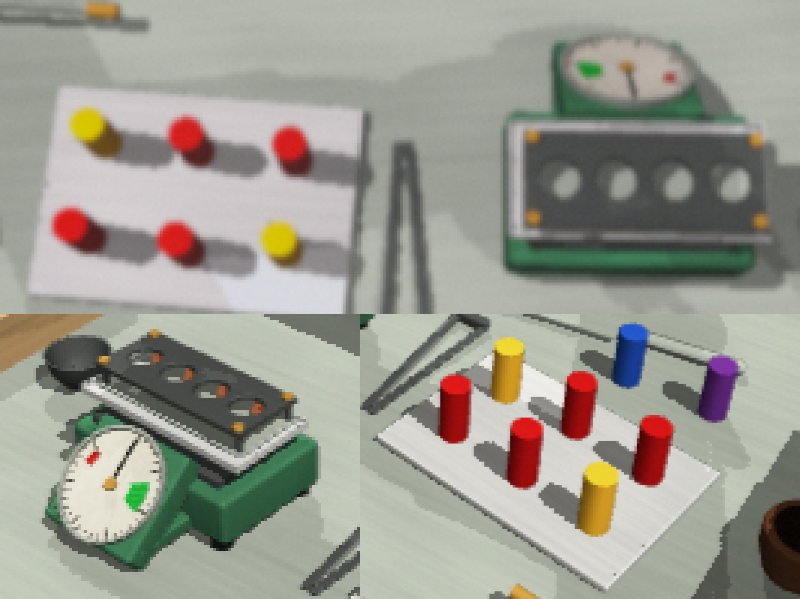

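The crop confirms the choice: four red cylinders on the plate, with two amber at plate corners and blue and purple off it. The dial is white with its needle pointing at the pan, the green sector on the +y side and the red end on the other side. The tray holes are plainly visible. I'll go over the tray for a wrist view.

```bash
python3 -m handwheel '0.5 0.5 0.4 1 0.3; .65 .65 .2 1 .3; .65 .65 .2 1 .3; .65 .65 .2 1 .3; .65 .65 .2 1 .3; .65 .65 .2 1 .3; .65 .65 .2 1 .3; .65 .65 .2 1 .3; .65 .65 .1 1 .3; .65 .65 0 1 .3; .5 .5 0 1 .3; .2 .4 0 1 .3' 20; python3 -m handwheel '0 0 0 1 .3; 0 0 0 .2 .3;0 0 0 0 .3'
python3 - <<'E'
from h import *
np.set_printoptions(suppress=True,precision=3)
i=camera_info('wrist');s=read_state();save('wrist','pics/w1.png');print(i,s['eef_pos'],s['eef_rot'],s['wrist_force'])
import pickle;pickle.dump(i,open('w1.pkl','wb'))
E
```

```text
clock: 1.1
eef_pos: [504.9, -211.5, 280.8]
eef_rot: [-3.141, -0.001, 1.467]
wrist_force: [-0.3, -0.3, -0.7]
finger_gap: 65.9
finger_force: 0.0
clock: 1.35
eef_pos: [503.0, -213.6, 281.2]
eef_rot: [-3.141, -0.0, 1.565]
wrist_force: [-0.3, 0.3, 0.5]
finger_gap: 65.8
finger_force: 0.0
{'intrinsics': array([[342.263,   0.   , 321.226],
       [  0.   , 342.263, 201.407],
       [  0.   ,   0.   ,   1.   ]]), 'world_from_camera': array([[   1.   ,   -0.006,   -0.002,  505.229],
       [  -0.006,   -0.964,   -0.265, -136.6  ],
       [  -0.001,    0.265,   -0.964,  459.788],
       [   0.   ,    0.   ,    0.   ,    1.   ]])} [ 503.04  -213.58   281.176] [-3.141 -0.     1.565] [-0.263  0.263  0.527]
```

View pics/w1.png

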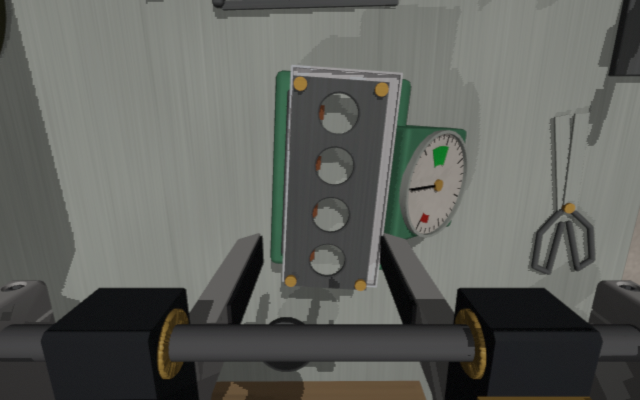

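The wrist view shows the dark deck with its four holes at about (338,113), (335,165), (331,214) and (327,260), orange springs on their left (-x) side. The dial is at about (436,185).

```bash
python3 - <<'E'
from h import *
import pickle
np.set_printoptions(suppress=True,precision=1)
i=pickle.load(open('w1.pkl','rb'));p=cv2.imread('pics/w1.png')
hsv=cv2.cvtColor(p,cv2.COLOR_BGR2HSV)
deck=((hsv[...,2]<95)&(hsv[...,1]<90)).astype(np.uint8)
inv=1-deck
n,l,s,c=cv2.connectedComponentsWithStats(inv)
H=[]
for j in range(1,n):
    if 500<s[j,4]<2500 and 290<c[j,0]<380 and 80<c[j,1]<290:
        cn=cv2.convexHull(np.argwhere(l==j)[:,::-1].astype(np.float32))
        P=np.array([ray('w',u,v,131,i)[:2] for u,v in cn[:,0]],np.float32)
        e=cv2.minEnclosingCircle(P); H.append(e[0]); print(s[j],np.array(e[0]),e[1]*2, (P.max(0)+P.min(0))/2,P.max(0)-P.min(0))
H=np.array(H); v=H[-1]-H[0]; print('yaw of row',np.degrees(np.arctan2(v[1],v[0])),np.linalg.norm(v)/3,H.mean(0))
# dial: green centre, hub angle in dial plane
g=cv2.inRange(hsv,(50,150,90),(75,255,255)); g[:,:400]=0
n,l,s,c=cv2.connectedComponentsWithStats(g); 
for j in range(1,n):
    if s[j,4]>20: print('green',c[j],s[j])
E
```

```text
[319 105  33  29 528] [ 518.9 -144.5] 34.51612091064453 [ 517.9 -147.2] [30.  25.6]
[316 156  31  28 555] [ 515.2 -193.4] 34.82021713256836 [ 514.2 -194.9] [29.3 26.6]
[312 205  32  26 574] [ 511.7 -242.7] 34.79689025878906 [ 510.8 -243.9] [31.3 26.6]
[310 250  31  25 580] [ 508.1 -291.1] 33.9383544921875 [ 508.1 -292.9] [31.4 27.5]
yaw of row -94.18868196632506 48.98804883114545 [ 513.5 -217.9]
green [439.6 154.8] [434 147  14  19 194]
```

```bash
python3 - <<'E'
from h import *
import pickle
np.set_printoptions(suppress=True,precision=2)
i=pickle.load(open('w1.pkl','rb'));p=cv2.imread('pics/w1.png');d=np.load('pics/w1.png.npy')
hsv=cv2.cvtColor(p,cv2.COLOR_BGR2HSV)
m=cv2.inRange(hsv,(10,120,90),(28,255,255));n,l,s,c=cv2.connectedComponentsWithStats(m)
S=[]
for j in range(1,n):
    if s[j,4]>60 and 280<c[j,0]<460 and 70<c[j,1]<295:
        P=ray('w',*c[j],133,i); print(c[j],s[j,4],P)
        if c[j,0]<400:S.append(P[:2])
S=np.array(S);print('screw mean',S.mean(0))
# sub-resolution deck from depth
K=np.array(i["intrinsics"]);T=np.array(i["world_from_camera"])
v,u=np.mgrid[:400,:640]; q=np.linalg.inv(K)@np.stack([u.ravel(),v.ravel(),np.ones(u.size)])*d.ravel()
W=(T[:3,:3]@q+T[:3,3:]).T.reshape(400,640,3)
mm=(abs(W[...,2]-131)<5)&(u>270)&(u<410); print('deck z',np.median(W[mm][:,2]),cv2.minAreaRect(W[mm][:,:2].astype(np.float32)))
# pan lip/white tray outlines
D=W[120:240,402:465].reshape(-1,3); D=D[(D[:,2]>60)&(D[:,2]<112)]
hub=W[185,438];print('hub',hub)
# dial plane normal tilted 40deg toward pan +x (yaw -4.1)
y=np.radians(-4.2);X=np.array([np.cos(y),np.sin(y),0]);Y=np.array([-X[1],X[0],0]);a=np.radians(40)
N=np.array([0,0,1])*np.cos(a)+X*np.sin(a);up=-X*np.cos(a)+np.array([0,0,1])*np.sin(a)
o=T[:3,3]
def pt(u,v):
    r=T[:3,:3]@np.linalg.solve(K,[u,v,1.]);return o+r*((hub-o)@N)/(r@N)-hub
for nm,uv in(('needle',(411,190)),('green',(439.6,154.8)),('red',(424,219))):
    w=pt(*uv);print(nm,np.arctan2(w@Y,w@up),np.linalg.norm(w))
E
```

```text
[299.94  83.48] 152 [ 485.89 -115.62  133.  ]
[381.16  89.1 ] 149 [ 559.55 -120.9   133.  ]
[438.35 184.68] 66 [ 618.99 -210.08  133.  ]
[290.15 280.51] 104 [ 471.1 -312.9  133. ]
[360.02 284.84] 98 [ 545.09 -318.4   133.  ]
screw mean [ 515.41 -216.96]
deck z 130.46764590496048 ((515.7512817382812, -217.28790283203125), (212.70791625976562, 88.24766540527344), 85.8038558959961)
hub [ 640.67 -224.71   69.65]
needle -0.012164411244852364 52.46509564558337
green 1.3787801223553997 36.197777966894705
red -1.12584481742621 43.01530916774663
```

The target middle is about 1.38 rad, which means 0.29–0.50 kg. The tray centre is at about (515.6, -217.1) with a yaw of about -4.2°. Next I go over the nearest red piece.

```bash
python3 -m handwheel '.2 .5 0 0 .3; .2 .9 0 0 .3;.2 .95 -.1 0 .3;.2 .95 -.1 0 .3;.2 .95 -.1 0 .3;.2 .95 -.1 0 .3;.2 .95 -.1 0 .3;.2 .9 0 0 .3;.2 .6 0 0 .3;.1 .2 0 0 .3;0 0 0 0 .3;0 0 0 0 .3'
cat > reds.py <<'E'
from h import *
np.set_printoptions(suppress=True,precision=1)
i=camera_info('wrist');s=read_state();p,d=camera('wrist');cv2.imwrite('pics/reds.png',p[:,:,::-1])
print(s['clock'],s['eef_pos'],s['eef_rot'])
hsv=cv2.cvtColor(p,cv2.COLOR_RGB2HSV);K=np.array(i["intrinsics"]);T=np.array(i["world_from_camera"])
v,u=np.mgrid[:400,:640]; q=np.linalg.inv(K)@np.stack([u.ravel(),v.ravel(),np.ones(u.size)])*d.ravel()
W=(T[:3,:3]@q+T[:3,3:]).T.reshape(400,640,3)
for nm,lo,hi in(('red',(0,170,60),(6,255,255)),('amb',(18,150,80),(32,255,255))):
    n,l,st,c=cv2.connectedComponentsWithStats(cv2.inRange(hsv,lo,hi))
    for j in range(1,n):
        if st[j,4]<100: continue
        t=(l==j)&(d>0)&(abs(W[...,2]-84)<4)
        if t.sum()<100: print(nm,c[j],'no top');continue
        ct=np.argwhere(t).mean(0)[::-1]
        (x,y),r=cv2.minEnclosingCircle(W[t][:,:2].astype(np.float32))
        print(nm,c[j],'top px',ct,'ctr',ray('w',*ct,84,i)[:2],'circ',x,y,r, np.median(W[t][:,2]))
E
python3 reds.py
```

```text
clock: 2.4
eef_pos: [579.1, 99.4, 261.2]
eef_rot: [-3.141, 0.0, 1.564]
wrist_force: [0.3, -0.1, 0.1]
finger_gap: 65.8
finger_force: 0.0
2.4 [579.1  99.4 261.2] [-3.1  0.   1.6]
red [235.2  75.2] top px [234.2  75.5] ctr [496.1 207. ] circ 495.7839660644531 206.884521484375 16.42447853088379 83.39246312561491
red [334.5  86.6] top px [334.5  86.5] ctr [594.4 196.1] circ 594.260986328125 195.84283447265625 16.273807525634766 83.32816989224699
red [320.3 178.3] top px [320.3 181.4] ctr [579.6 100.5] circ 579.8353271484375 99.94453430175781 16.33018684387207 83.45595687972977
amb [472.   6.] no top
amb [239.  166.6] top px [235.7 170.1] ctr [490.8 113.3] circ 490.3473205566406 112.8320541381836 16.546146392822266 83.36679225001217
amb [164.8 328.5] no top
amb [481.5 361.2] no top
amb [161.1 364. ] no top
```

```bash
python3 -m handwheel '.02 .02 -.5 0 .3; 0 0 -.9 0 .3;0 0 -.9 0 .3;0 0 -.9 0 .3;0 0 -.9 0 .3;0 0 -.8 0 .3;0 0 -.4 0 .3;0 0 -.08 0 .3;0 0 0 0 .3;0 0 0 0 .7;0 0 0 0 .7;0 0 0 0 .7' 30; python3 -m handwheel '0 0 0 0 .7;0 0 0 0 .7; 0 0 .1 0 .7;0 0 .4 0 .7;0 0 .8 0 .7;0 0 .9 0 .7;0 0 .9 0 .7;0 0 .8 0 .7;0 0 .3 0 .7;0 0 0 0 .7'
```

```text
clock: 3.45
eef_pos: [580.7, 101.1, 47.8]
eef_rot: [3.139, -0.0, 1.565]
wrist_force: [0.6, 0.6, -0.3]
finger_gap: 49.1
finger_force: 0.0
clock: 4.28
eef_pos: [580.8, 101.4, 217.1]
eef_rot: [3.137, -0.001, 1.566]
wrist_force: [0.0, -0.4, -1.8]
finger_gap: 33.5
finger_force: 30.0
```

```bash
python3 -m handwheel '-.1 -.4 0 0 .7;-.18 -.9 0 0 .7;-.18 -.9 0 -.13 .7;-.18 -.9 0 -.13 .7;-.18 -.9 0 -.13 .7;-.18 -.9 0 -.13 .7;-.18 -.9 0 -.13 .7;-.18 -.9 0 -.13 .7;-.1 -.4 0 0 .7;-.1 -.21 0 0 .7;0 0 -.3 0 .7;0 0 -.3 0 .7'; python3 -m handwheel '0 0 0 0 .7;0 0 0 0 .7;0 0 0 0 .7'
python3 - <<'E'
from h import *
import pickle
np.set_printoptions(suppress=True,precision=2)
i=camera_info('wrist');s=read_state();save('wrist','pics/w2.png');print(s['eef_pos'],s['eef_rot'],s['wrist_force'])
pickle.dump(i,open('w2.pkl','wb'))
E
```

```text
clock: 5.28
eef_pos: [517.1, -191.0, 188.5]
eef_rot: [-3.14, -0.001, 1.497]
wrist_force: [-0.4, 0.5, -2.8]
finger_gap: 33.6
finger_force: 30.0
clock: 5.53
eef_pos: [517.7, -190.6, 190.2]
eef_rot: [-3.141, -0.0, 1.498]
wrist_force: [-0.3, 0.1, -1.0]
finger_gap: 33.4
finger_force: 30.0
[ 517.67 -190.62  190.18] [-3.14 -0.    1.5 ] [-0.27  0.07 -0.96]
```

View pics/w2.png

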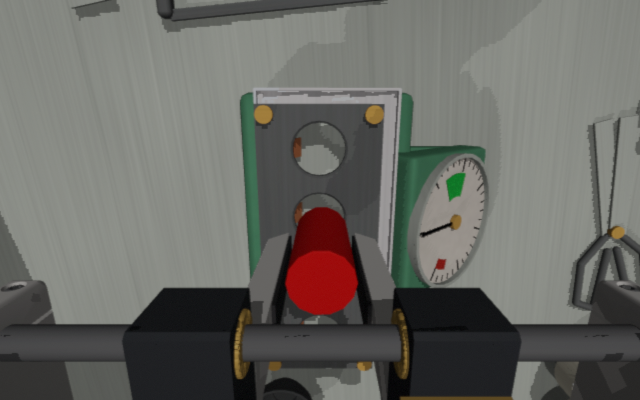

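The picture shows the held piece over the second hole, with the first hole clear at about (319,148).

```bash
python3 - <<'E'
from h import *
import pickle
np.set_printoptions(suppress=True,precision=1)
i=pickle.load(open('w2.pkl','rb'));p=cv2.imread('pics/w2.png');hsv=cv2.cvtColor(p,cv2.COLOR_BGR2HSV)
deck=((hsv[...,2]<95)&(hsv[...,1]<90)).astype(np.uint8)
n,l,s,c=cv2.connectedComponentsWithStats(1-deck)
for j in range(1,n):
    if 300<s[j,4]<4000 and 280<c[j,0]<360 and 110<c[j,1]<190:
        cn=cv2.convexHull(np.argwhere(l==j)[:,::-1].astype(np.float32))
        P=np.array([ray('w',u,v,131,i)[:2] for u,v in cn[:,0]],np.float32)
        e=cv2.minEnclosingCircle(P);e2=cv2.fitEllipse(P);print(s[j],e,e2,'-> hole2',np.array(e[0])-[3.65,49.9])
m=cv2.inRange(hsv,(10,120,90),(28,255,255));n,l,s,c=cv2.connectedComponentsWithStats(m)
for j in range(1,n):
    if s[j,4]>60 and 240<c[j,0]<400 and 90<c[j,1]<140: print('screw',ray('w',*c[j],133,i))
r=cv2.inRange(hsv,(0,170,170),(6,255,255)); r[:240]=0
n,l,s,c=cv2.connectedComponentsWithStats(r);j=1+np.argmax(s[1:,4]);print('top',s[j],c[j],ray('w',*c[j],226,i))
E
```

```text
[ 293  138   46   37 1065] ((519.580078125, -143.08131408691406), 17.54529571533203) ((517.3696899414062, -146.15719604492188), (22.23883628845215, 34.68708419799805), 56.26420974731445) -> hole2 [ 515.9 -193. ]
screw [ 485.8 -115.3  133. ]
screw [ 559.6 -120.7  133. ]Traceback (most recent call last):
  File "<stdin>", line 16, in <module>
    return _wrapfunc(a, 'argmax', axis=axis, out=out, **kwds)
    return bound(*args, **kwds)
ValueError: attempt to get argmax of an empty sequence
```

```bash
python3 - <<'E'
from h import *
import pickle
np.set_printoptions(suppress=True,precision=1)
i=pickle.load(open('w2.pkl','rb'));p=cv2.imread('pics/w2.png')
print(ray('w',319.5,148.5,131,i),ray('w',322,281,226,i))
g=p.astype(int)
print('col319',[(v,g[v,319].tolist()) for v in list(range(114,126))+list(range(170,182))])
print('row148',[(u,g[148,u].tolist()) for u in list(range(286,297))+list(range(340,352))])
print('topcol322',[(v,int(g[v,322,2])) for v in range(236,316,3)],'row281',[(u,int(g[281,u,2])) for u in [*range(282,296),*range(350,362)]])
E
```

```text
[ 521.7 -141.1  131. ] [ 519.6 -191.   226. ]
col319 [(114, [77, 76, 76]), (115, [77, 77, 76]), (116, [77, 77, 76]), (117, [77, 77, 77]), (118, [77, 77, 76]), (119, [75, 75, 75]), (120, [67, 67, 67]), (121, [52, 53, 52]), (122, [66, 69, 67]), (123, [91, 95, 93]), (124, [93, 97, 95]), (125, [92, 96, 94]), (170, [125, 131, 129]), (171, [124, 130, 128]), (172, [125, 131, 129]), (173, [123, 129, 127]), (174, [111, 116, 114]), (175, [60, 62, 60]), (176, [63, 64, 63]), (177, [69, 69, 68]), (178, [71, 71, 71]), (179, [73, 74, 73]), (180, [74, 74, 74]), (181, [74, 75, 74])]
row148 [(286, [77, 77, 76]), (287, [75, 76, 75]), (288, [75, 76, 74]), (289, [74, 75, 73]), (290, [68, 69, 68]), (291, [60, 59, 60]), (292, [51, 53, 58]), (293, [32, 45, 72]), (294, [37, 58, 100]), (295, [38, 59, 102]), (296, [39, 61, 104]), (340, [78, 82, 80]), (341, [78, 82, 80]), (342, [77, 81, 79]), (343, [76, 80, 78]), (344, [71, 74, 72]), (345, [59, 60, 59]), (346, [56, 57, 56]), (347, [61, 63, 61]), (348, [73, 73, 72]), (349, [74, 76, 74]), (350, [76, 77, 75]), (351, [75, 77, 75])]
topcol322 [(236, 95), (239, 94), (242, 94), (245, 94), (248, 94), (251, 145), (254, 158), (257, 157), (260, 158), (263, 158), (266, 157), (269, 157), (272, 157), (275, 156), (278, 157), (281, 156), (284, 156), (287, 156), (290, 157), (293, 156), (296, 156), (299, 155), (302, 155), (305, 155), (308, 155), (311, 155), (314, 109)] row281 [(282, 8), (283, 9), (284, 26), (285, 82), (286, 134), (287, 154), (288, 157), (289, 157), (290, 157), (291, 157), (292, 157), (293, 157), (294, 157), (295, 157), (350, 156), (351, 156), (352, 156), (353, 156), (354, 155), (355, 155), (356, 145), (357, 107), (358, 38), (359, 5), (360, 9), (361, 6)]
```

```bash
python3 -m handwheel '0 0 -.25 0 .7;0 0 -.2 0 .7;0 0 -.08 0 .7;0 0 -.06 0 .7;0 0 -.06 0 .7;0 0 -.05 0 .7;0 0 0 0 .7;0 0 0 0 .7;0 0 0 0 .7;0 0 0 0 .7'; python3 - <<'E'
from cell import *;s=read_state();print(s['moment'],s['wrist_force'])
E
```

```text
clock: 6.42
eef_pos: [517.4, -191.1, 162.3]
eef_rot: [-3.141, -0.0, 1.498]
wrist_force: [-2.8, 0.7, -1.4]
finger_gap: 33.6
finger_force: 30.0
[0.35481756 0.71128682 0.00590389] [-2.81379942  0.67891005 -1.3622161 ]
```

```bash
python3 -m handwheel '-.03 0 -.03 0 .7;0 0 -.05 0 .7;0 0 -.05 0 .7;0 0 -.05 0 .7;0 0 -.05 0 .7;0 0 -.05 0 .7;0 0 0 0 .7;0 0 0 0 .7;0 0 0 0 .7'; python3 - <<'E'
from cell import *;s=read_state();print(s['moment'],s['wrist_force'])
E
```

```text
clock: 7.17
eef_pos: [516.4, -191.2, 151.1]
eef_rot: [3.142, 0.0, 1.498]
wrist_force: [0.8, 0.3, -2.0]
finger_gap: 33.6
finger_force: 30.0
[-0.04673117 -0.02968436  0.02830227] [ 0.78511752  0.33286513 -2.02526912]
```

```bash
python3 -m handwheel '0 0 -.05 0 .7;0 0 -.05 0 .7;0 0 -.05 0 .7;0 0 -.05 0 .7;0 0 -.05 0 .7;0 0 -.05 0 .7;0 0 0 0 .7;0 0 0 0 .7;0 0 0 0 .7;0 0 0 0 .7;0 0 0 0 .7'; python3 - <<'E'
from cell import *;s=read_state();print(s['moment'],s['wrist_force'])
E
```

```text
clock: 8.08
eef_pos: [516.4, -191.2, 139.1]
eef_rot: [3.141, 0.0, 1.498]
wrist_force: [4.3, -0.7, -0.3]
finger_gap: 33.7
finger_force: 30.0
[-0.0477485 -1.0291755 -0.0224401] [ 4.32152965 -0.67354744 -0.29795177]
```

```bash
python3 -m handwheel '0 0 -.05 0 .7;0 0 -.05 0 .7;0 0 0 0 .7;0 0 0 0 .7;0 0 0 0 .7'; python3 -m handwheel '0 0 -.05 0 .7;0 0 -.05 0 .7;0 0 0 0 .7;0 0 0 0 .7;0 0 0 0 .7';
```

```text
clock: 8.5
eef_pos: [516.5, -191.2, 135.3]
eef_rot: [3.141, 0.0, 1.498]
wrist_force: [4.5, -0.0, 2.7]
finger_gap: 33.6
finger_force: 30.0
clock: 8.92
eef_pos: [516.5, -191.2, 131.4]
eef_rot: [3.141, 0.0, 1.498]
wrist_force: [3.2, 1.1, 7.0]
finger_gap: 34.0
finger_force: 30.0
```

```bash
python3 -m handwheel '0 0 .06 0 .7;0 0 .06 0 .7;0 0 .03 0 .7;0 0 0 0 .7;0 0 0 0 .3;0 0 0 0 .3;0 0 0 0 .3;0 0 0 0 .3;0 0 .2 0 .3;0 0 .5 0 .3;0 0 .8 0 .3;0 0 .8 0 .3'; python3 -m handwheel '0 0 .4 0 .3; 0 0 0 0 .3;0 0 0 0 .3;0 0 0 0 .3;0 0 0 0 .3'
cat > dial.py <<'E'
from h import *
import sys
np.set_printoptions(suppress=True,precision=2)
f=sys.argv[1]
i=camera_info('wrist');s=read_state();p,d=save('wrist',f);print(s['clock'],s['eef_pos'],s['wrist_force'])
K=np.array(i["intrinsics"]);T=np.array(i["world_from_camera"]);o=T[:3,3];hub=np.array([640.67,-224.71,69.65])
y=np.radians(-4.2);X=np.array([np.cos(y),np.sin(y),0]);Y=np.array([-X[1],X[0],0]);a=np.radians(40)
up=-X*np.cos(a)+np.array([0,0,1])*np.sin(a)
# rectified dial, 4 px per mm, up = top mark, right = clockwise
src=np.array([proj('w',hub+up*b*60+Y*c*60,i) for b,c in((1,-1),(1,1),(-1,1),(-1,-1))],np.float32)
r=cv2.warpPerspective(p,cv2.getPerspectiveTransform(src,np.float32([[0,0],[480,0],[480,480],[0,480]])),(480,480))
h=cv2.cvtColor(r,cv2.COLOR_RGB2HSV);cv2.imwrite(f[:-4]+'d.png',r[:,:,::-1])
hu=np.argwhere(cv2.inRange(h[200:280,200:280],(10,120,90),(28,255,255)))
c0=hu.mean(0)[::-1]+200 if len(hu) else np.array([240,240]);print('hub',c0)
pol=cv2.warpPolar(r,(200,720),tuple(map(float,c0)),200,0)
an=np.radians(np.arange(720)/2)+np.pi/2
v=pol[:,60:135].max(2).mean(1);k=v.argmin();w=(an[k]+np.pi)%(2*np.pi)-np.pi;print('needle',w,v[k])
hg=cv2.cvtColor(pol,cv2.COLOR_RGB2HSV);gm=cv2.inRange(hg,(50,120,60),(75,255,255))[:,60:180];g=np.where((gm>0).mean(1)>.2)[0]
if len(g):print('green',np.sort((an[g]+np.pi)%(2*np.pi)-np.pi)[[0,-1]])
E
python3 dial.py pics/d1.png
```

```text
clock: 9.92
eef_pos: [515.8, -191.0, 230.2]
eef_rot: [-3.14, -0.001, 1.498]
wrist_force: [0.1, -0.9, 0.5]
finger_gap: 65.6
finger_force: 0.0
clock: 10.33
eef_pos: [515.9, -191.0, 243.7]
eef_rot: [-3.139, -0.001, 1.498]
wrist_force: [-0.1, 0.4, 0.7]
finger_gap: 66.0
finger_force: 0.0
10.3333 [ 515.89 -191.02  243.74] [-0.06  0.4   0.68]
hub [241.06 241.66]
needle 0.5934119456780724 14.506666666666666
green [1.04 1.72]
```

```bash
python3 - <<'E'
import cv2,numpy as np
a=cv2.imread('pics/d1.png')[0:400,150:550];b=cv2.imread('pics/d1d.png');cv2.imwrite('pics/v1.png',np.hstack([a,cv2.resize(b,(400,400))]))
E
```

```text
(no output)
```

View pics/v1.png

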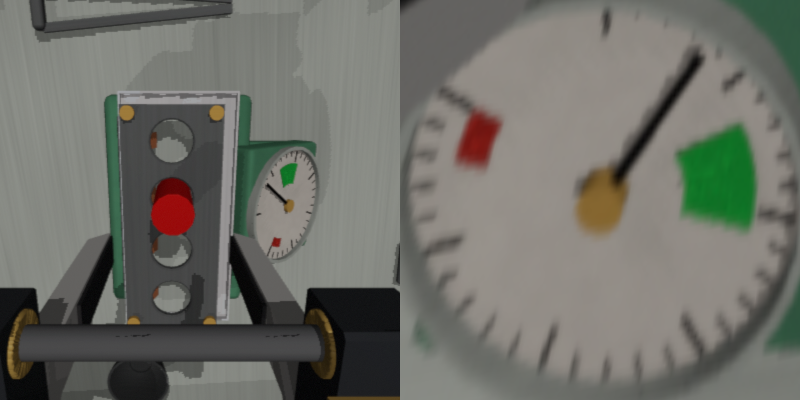

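The needle is at 0.59 rad with one piece (about 170 g), pointing up and to the right just short of the green sector (1.02–1.74). The first piece stands in the second hole, and one more should land in the green. Next red: B.

```bash
python3 - <<'E'
from h import *
d=np.load('pics/d1.png.npy');i=camera_info('wrist');K=np.array(i["intrinsics"]);T=np.array(i["world_from_camera"])
for u,v in((322,212),(325,205),(318,215)):
    print(T[:3,:3]@(np.linalg.solve(K,[u,v,1.])*d[v,u])+T[:3,3])
E
python3 -m handwheel '.1 .5 0 0 .3;.2 .9 0 0 .3;.2 .95 0 0 .3;.2 .95 0 0 .3;.2 .95 0 0 .3;.2 .95 0 0 .3;.2 .95 0 0 .3;.2 .95 0 0 .3;.2 .95 0 0 .3;.2 .9 0 0 .3;.08 .5 0 0 .3;0 .25 0 0 .3'; python3 -m handwheel '0 0 0 0 .3;0 0 0 0 .3;0 0 0 0 .3'; python3 reds.py
```

```text
[ 518.06628548 -190.4378239   174.55688201]
[ 520.72844951 -184.89695388  175.27626277]
[ 514.89766265 -192.29005767  175.5190151 ]
clock: 11.38
eef_pos: [595.3, 199.4, 243.6]
eef_rot: [-3.14, 0.0, 1.5]
wrist_force: [0.7, 0.4, -0.1]
finger_gap: 65.4
finger_force: 0.0
clock: 11.63
eef_pos: [595.5, 195.4, 245.0]
eef_rot: [-3.141, 0.0, 1.496]
wrist_force: [-0.3, -0.5, 0.1]
finger_gap: 66.0
finger_force: 0.0
11.6333 [595.5 195.4 245. ] [-3.1  0.   1.5]
red [226.   79.7] top px [224.8  80.1] ctr [514.6 303.4] circ 514.3089599609375 303.44317626953125 16.604833602905273 83.34023938558542
red [224.8 176.7] top px [220.9 180.8] ctr [496.3 208.2] circ 495.3662414550781 207.60182189941406 16.5534610748291 83.43808273059307
red [318.9 180.8] top px [318.8 184.2] ctr [594.8 197.3] circ 594.8958129882812 196.487548828125 16.566715240478516 83.45896551103596
amb [449.4  82.5] no top
amb [326.5  89. ] top px [326.5  89. ] ctr [609.1 288.4] circ 609.0696411132812 288.2279357910156 16.2692813873291 83.32088527096903
amb [228.6 248. ] top px [219.6 260.2] ctr [481.5 121.5] circ 482.6348876953125 119.44342803955078 12.773886680603027 83.40593975835404
amb [164.7 328.7] no top
amb [160.9 365.4] no top
```

```bash
python3 -m handwheel '0 .05 -.5 0 .3; 0 0 -.9 0 .3;0 0 -.9 0 .3;0 0 -.9 0 .3;0 0 -.9 0 .3;0 0 -.6 0 .3;0 0 -.23 0 .3;0 0 0 0 .3;0 0 0 0 .7;0 0 0 0 .7;0 0 0 0 .7;0 0 0 0 .7' 30; python3 -m handwheel '0 0 0 0 .7;0 0 0 0 .7;0 0 0 0 .7; 0 0 .1 0 .7;0 0 .4 0 .7;0 0 .8 0 .7;0 0 .9 0 .7;0 0 .9 0 .7;0 0 .9 0 .7;0 0 .3 0 .7;0 0 0 0 .7;0 0 0 0 .7'
```

```text
clock: 12.68
eef_pos: [596.2, 198.9, 49.4]
eef_rot: [3.139, -0.001, 1.498]
wrist_force: [0.5, 0.5, 0.0]
finger_gap: 42.6
finger_force: 0.0
clock: 13.68
eef_pos: [595.3, 198.7, 218.6]
eef_rot: [-3.141, 0.0, 1.498]
wrist_force: [-0.2, -0.2, -2.9]
finger_gap: 33.9
finger_force: 29.7
```

```bash
python3 -m handwheel '-.1 -.4 0 0 .7;-.2 -.9 0 0 .7;-.2 -.95 0 0 .7;-.2 -.95 0 0 .7;-.2 -.95 0 0 .7;-.2 -.95 0 0 .7;-.2 -.95 0 0 .7;-.2 -.9 0 0 .7;-.2 -.9 0 0 .7;-.18 -.44 0 0 .7;0 -.2 -.3 0 .7;0 0 -.3 0 .7'; python3 -m handwheel '0 0 -.1 0 .7;0 0 0 0 .7;0 0 0 0 .7;0 0 0 0 .7'
```

```text
clock: 14.68
eef_pos: [519.6, -142.1, 193.1]
eef_rot: [-3.139, -0.001, 1.495]
wrist_force: [0.9, 0.9, -0.7]
finger_gap: 33.7
finger_force: 29.7
clock: 15.02
eef_pos: [520.6, -140.2, 191.8]
eef_rot: [-3.142, -0.0, 1.499]
wrist_force: [-0.3, 0.6, -1.6]
finger_gap: 33.7
finger_force: 29.7
```

```bash
python3 -m handwheel '-.015 -.015 -.25 0 .7;0 0 -.2 0 .7;0 0 -.08 0 .7;0 0 -.06 0 .7;0 0 -.06 0 .7;0 0 -.05 0 .7;0 0 -.05 0 .7;0 0 0 0 .7;0 0 0 0 .7;0 0 0 0 .7;0 0 0 0 .7'
```

```text
clock: 15.93
eef_pos: [519.8, -141.4, 162.1]
eef_rot: [3.141, 0.0, 1.498]
wrist_force: [-0.6, 1.1, 1.3]
finger_gap: 34.2
finger_force: 29.7
```

```bash
python3 -m handwheel '0 .02 0 0 .7;0 0 0 0 .7;0 0 0 0 .7;0 0 0 0 .7';python3 -m handwheel '0 .02 0 0 .7;0 0 0 0 .7;0 0 0 0 .7;0 0 0 0 .7'; python3 - <<'E'
from cell import *;s=read_state();print(s['moment'],s['wrist_force'])
E
```

```text
clock: 16.27
eef_pos: [519.8, -140.6, 161.9]
eef_rot: [3.141, 0.0, 1.498]
wrist_force: [-0.2, -0.3, 2.0]
finger_gap: 33.6
finger_force: 29.7
clock: 16.6
eef_pos: [519.6, -139.7, 161.6]
eef_rot: [-3.141, -0.0, 1.498]
wrist_force: [0.1, -0.1, -1.3]
finger_gap: 33.9
finger_force: 29.7
[-0.02552665 -0.02804132  0.02125767] [ 0.09330457 -0.06448128 -1.3320527 ]
```

It dropped in. Next I press it home in steps.

```bash
python3 -m handwheel '0 0.01 -.05 0 .7;0 0 -.05 0 .7;0 0 -.05 0 .7;0 0 -.05 0 .7;0 0 -.05 0 .7;0 0 0 0 .7;0 0 0 0 .7;0 0 0 0 .7'; python3 -m handwheel '0 0 -.05 0 .7;0 0 -.05 0 .7;0 0 -.05 0 .7;0 0 -.05 0 .7;0 0 -.05 0 .7;0 0 0 0 .7;0 0 0 0 .7;0 0 0 0 .7'
```

```text
clock: 17.27
eef_pos: [519.9, -139.4, 152.0]
eef_rot: [3.141, 0.0, 1.498]
wrist_force: [0.2, -0.5, -1.3]
finger_gap: 33.7
finger_force: 29.7
clock: 17.93
eef_pos: [520.0, -139.4, 142.1]
eef_rot: [3.141, 0.0, 1.498]
wrist_force: [3.3, -0.4, 3.3]
finger_gap: 34.1
finger_force: 29.7
```

```bash
python3 -m handwheel '0 0 -.05 0 .7;0 0 -.05 0 .7;0 0 0 0 .7;0 0 0 0 .7;0 0 0 0 .7'; python3 - <<'E'
from cell import *;s=read_state();print(s['moment'],s['wrist_force'])
E
```

```text
clock: 18.35
eef_pos: [519.6, -139.3, 137.6]
eef_rot: [-3.141, -0.0, 1.498]
wrist_force: [3.0, 1.0, 0.6]
finger_gap: 33.5
finger_force: 29.9
[ 0.03299968 -0.91709278  0.0292378 ] [2.97843001 1.04275034 0.59807053]
```

```bash
python3 -m handwheel '0 0 -.05 0 .7;0 0 -.05 0 .7;0 0 -.03 0 .7;0 0 0 0 .7;0 0 0 0 .7;0 0 0 0 .7;0 0 0 0 .7'
```

```text
clock: 18.93
eef_pos: [519.7, -139.3, 132.7]
eef_rot: [-3.142, -0.0, 1.498]
wrist_force: [1.5, 2.1, 4.9]
finger_gap: 33.9
finger_force: 29.9
```

```bash
python3 -m handwheel '0 0 .05 0 .7;0 0 .05 0 .7;0 0 0 0 .7;0 0 0 0 .3;0 0 0 0 .3;0 0 0 0 .3;0 0 0 0 .3;0 0 .2 0 .3;0 0 .5 0 .3;0 0 .8 0 .3;0 0 .8 0 .3;0 0 .4 0 .3'; python3 -m handwheel '0 -.5 0 0 .3; 0 -.5 0 0 .3;0 0 0 0 .3;0 0 0 0 .3;0 0 0 0 .3;0 0 0 0 .3;0 0 0 0 .3'
python3 dial.py pics/d2.png; python3 - <<'E'
from h import *
p=cv2.imread('pics/d2.png');h=cv2.cvtColor(p,cv2.COLOR_BGR2HSV);d=np.load('pics/d2.png.npy');i=camera_info('wrist');K=np.array(i["intrinsics"]);T=np.array(i["world_from_camera"])
v,u=np.mgrid[:400,:640]; q=np.linalg.inv(K)@np.stack([u.ravel(),v.ravel(),np.ones(u.size)])*d.ravel()
W=(T[:3,:3]@q+T[:3,3:]).T.reshape(400,640,3)
n,l,s,c=cv2.connectedComponentsWithStats(cv2.inRange(h,(0,170,60),(6,255,255)))
for j in range(1,n):
    if s[j,4]>200:
        z=W[l==j];t=z[z[:,2]>168];print(c[j],np.median(t[:,2]),t[:,2].std(),cv2.minEnclosingCircle(t[:,:2].astype(np.float32)))
a=p[0:400,150:550];b=cv2.imread('pics/d2d.png');cv2.imwrite('pics/v2.png',np.hstack([a,cv2.resize(b,(400,400))]))
E
```

```text
clock: 19.93
eef_pos: [520.3, -139.6, 249.0]
eef_rot: [3.138, 0.001, 1.498]
wrist_force: [0.1, 0.6, 0.5]
finger_gap: 65.8
finger_force: 0.0
clock: 20.52
eef_pos: [519.8, -178.8, 244.8]
eef_rot: [-3.142, -0.0, 1.498]
wrist_force: [-0.3, 0.9, -0.3]
finger_gap: 66.1
finger_force: 0.0
20.5167 [ 519.78 -178.75  244.76] [-0.28  0.95 -0.34]
hub [241.52 240.66]
needle 1.1344640137963147 25.666666666666668
green [1.07 1.73]
[318.66666667 161.12514418] 172.60847872084548 8.957807830481439 ((524.1619262695312, -130.15902709960938), 28.298442840576172)
[318.56088561 220.77227201] 172.9064278015349 17.71780208892906 ((520.6273193359375, -155.45523071289062), 53.830360412597656)
```

View pics/v2.png

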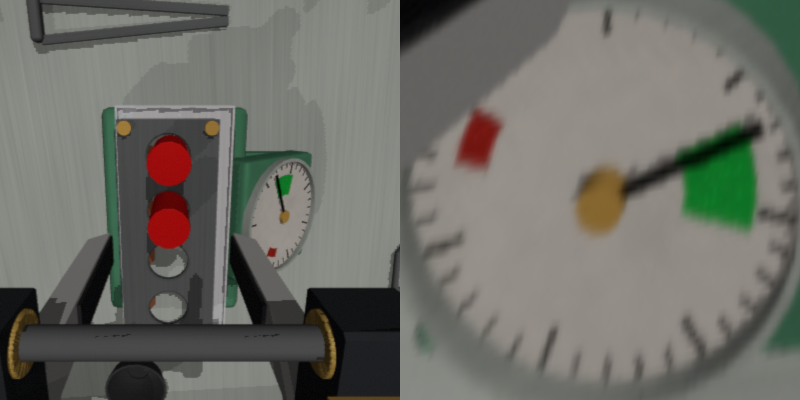

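Both pieces sit in holes 1 and 2, tops at about 173 mm, so home. The needle is just inside the near edge of the green sector. I'll check the angles against the dial's own long marks.

```bash
python3 - <<'E'
import numpy as np
t=np.arange(6)*.8725
P=np.array([(606,20),(735,80),(775,215),(692,330),(547,345),(437,243)],float)
A=np.c_[np.sin(t),-np.cos(t),np.ones(6)]
M,*_=np.linalg.lstsq(A,P,rcond=None);print(M,(A@M-P).round(1))
B=np.linalg.inv(M[:2].T)
f=lambda v:np.arctan2(*( (B@np.array(v,float))*[1,-1]))%6.28
print('needle',f((760-623,129-190)),'from centre',f(np.array((760,129))-M[2]))
for q in((740,125),(678,152),(750,230),(683,213)):print('green',f(np.array(q)-M[2]))
E
```

```text
[[ 1.74509295e+02 -1.73979852e-01]
 [ 5.34949531e-01  1.66656707e+02]
 [ 6.03714945e+02  1.86670940e+02]] [[-2.8  0. ]
 [ 2.  -0.6]
 [ 0.7  0.4]
 [-0.5  0.9]
 [-2.4 -1.6]
 [ 3.   1. ]]
needle 1.1359273670704835 from centre 1.20337581408156
green 1.129711577200051
green 1.1176460653760172
green 1.8727630167963483
green 1.9067085470431953
```

The printed marks show the hub sits above the dial face, so my earlier green angles carried parallax. The needle may be right at the sector's edge. I'll look closer and squarer at the dial.

```bash
python3 -m handwheel '.3 -.1 0 0 .3;.7 -.3 0 0 .3;.8 -.35 0 0 .3;.8 -.35 0 0 .3;.8 -.35 -.2 0 .3;.7 -.3 -.3 0 .3;.4 -.03 -.4 0 .3;0 0 -.4 0 .3;0 0 -.1 0 .3;0 0 0 0 .3;0 0 0 0 .3;0 0 0 0 .3'; python3 dial.py pics/d3.png
python3 - <<'E'
import cv2,numpy as np
a=cv2.imread('pics/d3.png')
from h import *
c=proj('wrist',[640.67,-224.71,69.65]).astype(int);print(c)
x0,y0=max(c[0]-80,0),max(c[1]-80,0)
print(x0,y0);cv2.imwrite('pics/v3.png',cv2.resize(a[y0:y0+150,x0:x0+160],(640,600),interpolation=2))
E
```

```text
clock: 21.57
eef_pos: [699.9, -250.6, 190.8]
eef_rot: [3.139, 0.001, 1.498]
wrist_force: [-0.4, 0.2, 0.5]
finger_gap: 65.9
finger_force: 0.0
21.5667 [ 699.87 -250.58  190.78] [-0.35  0.2   0.53]
hub [239.55 247.99]
needle 1.1431906600562858 8.973333333333333
green [1.2 1.8]
[250 172]
170 92
```

View pics/v3.png

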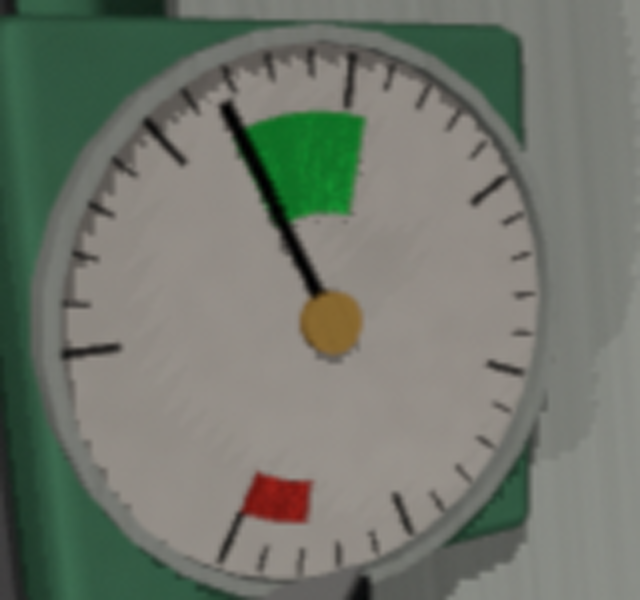

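```bash
python3 - <<'E'
import numpy as np
t=np.arange(7)*.8725
P=np.array([(62,354),(147,121),(352,54),(504,180),(522,373),(409,532),(221,560)],float)
A=np.c_[np.sin(t),-np.cos(t),np.ones(7)]
M,*_=np.linalg.lstsq(A,P,rcond=None);print(M[2],(A@M-P).round(1))
B=np.linalg.inv(M[:2].T)
f=lambda v:np.arctan2(*( (B@np.array(v,float))*[1,-1]))%6.28
print('needle',f((226-316,104-294)),f((226-331,104-323)))
for n,q in(('L',(247,130)),('L',(288,218)),('R',(364,116)),('R',(350,214)),('red',(243,515)),('red',(258,474)),('redhi',(305,522)),('redlo',(311,482)),('tick500in',(347,106)),('tick250in',(185,162))):print(n,f(np.array(q)-M[2]))
E
```

```text
[310.93299918 315.08629045] [[ 15.4 -11.3]
 [  2.7  15.5]
 [-14.9   3.8]
 [  1.8 -17.1]
 [ 13.4   3.6]
 [ -4.4  14.4]
 [-14.   -9. ]]
needle 1.1617396670166866 1.1569413469806424
L 1.2751658416738392
L 1.3813430719109356
R 1.9219870754131332
R 2.0422391633382553
red 5.134948063803263
red 5.128247643819764
redhi 4.802926502886887
redlo 4.7708829765565675
tick500in 1.8221754161698835
tick250in 0.916952714816219
```

```bash
python3 - <<'E'
import numpy as np,cv2
t=np.radians(np.arange(7)*50)
U=np.c_[np.sin(t),-np.cos(t)]
for P in ([(62,354),(147,121),(352,54),(504,180),(522,373),(409,532),(221,560)],[(120,348),(185,162),(347,106),(471,203),(488,365),(397,494),(243,515)]):
    P=np.array(P,float)
    H,_=cv2.findHomography(P,U)
    g=lambda q:cv2.perspectiveTransform(np.array([[q]],float),H)[0,0]
    print('res',[np.round(np.arctan2(g(p)[0],-g(p)[1])%6.283-a,3) for p,a in zip(P,t)],'centre',cv2.perspectiveTransform(np.zeros((1,1,2)),np.linalg.inv(H)))
    for n,q in(('L',(247,130)),('L',(288,218)),('R',(364,116)),('R',(350,214)),('redA',(243,515)),('redB',(308,500))):
        w=g(q);print(n,np.arctan2(w[0],-w[1])%6.283)
    d=g((226,104))-g((331,323));print('needle',np.arctan2(d[0],-d[1]))
E
```

```text
res [np.float64(0.0), np.float64(0.002), np.float64(-0.004), np.float64(0.004), np.float64(-0.004), np.float64(0.003), np.float64(-0.002)] centre [[[325.38653907 320.660873  ]]]
L 1.2109970889282018
L 1.2533276741925459
R 1.8395354693043344
R 1.8849931614610274
redA 5.222359736658774
redB 4.879877542017958
needle 1.1509305489089845
res [np.float64(6.281), np.float64(0.002), np.float64(-0.0), np.float64(-0.003), np.float64(0.004), np.float64(-0.004), np.float64(0.002)] centre [[[326.52630738 320.48810048]]]
L 1.2078724047781682
L 1.2454426923405157
R 1.8427376457650613
R 1.8833182164697753
redA 5.238077398948992
redB 4.895163316971357
needle 1.1533155397618136
```

With the homography fitted to the printed marks (residuals 0.004 rad, and the red end checks at 4.88), the green sector's far edge is at about 1.86. Its middle is therefore about 1.50 and its range 1.14–1.86. The needle at 1.15 is right on the edge, so I add a third piece, which should bring it to 1.64–1.82. Next is red C.

```bash
python3 -m handwheel '-.2 .3 .5 0 .3;-.35 .8 .5 0 .3;-.4 .85 .3 0 .3;-.4 .9 .1 0 .3;-.4 .9 0 0 .3;-.4 .9 0 0 .3;-.4 .9 0 0 .3;-.4 .9 0 0 .3;-.4 .9 0 0 .3;-.4 .9 0 0 .3;-.4 .9 0 0 .3;-.4 .9 0 0 .3'; python3 -m handwheel '-.4 .9 0 0 .3;-.13 .4 0 0 .3;0 .1 0 0 .3;0 0 0 0 .3;0 0 0 0 .3'; python3 reds.py
```

```text
clock: 22.62
eef_pos: [516.6, 152.9, 246.1]
eef_rot: [3.139, -0.001, 1.497]
wrist_force: [0.8, 0.5, 0.2]
finger_gap: 66.0
finger_force: 0.0
clock: 23.03
eef_pos: [496.9, 206.8, 245.2]
eef_rot: [3.141, -0.0, 1.497]
wrist_force: [0.3, -0.2, -0.3]
finger_gap: 65.9
finger_force: 0.0
23.0333 [496.9 206.8 245.2] [ 3.1 -0.   1.5]
red [329.2  84.7] top px [329.2  84.7] ctr [513.3 303.6] circ 513.5272827148438 303.2587585449219 16.418455123901367 83.36962696896
red [317.7 181.4] top px [317.6 184.8] ctr [495.1 208.2] circ 495.2514343261719 207.62120056152344 16.433359146118164 83.47322497206926
amb [539.9  86.8] no top
amb [429.1  93. ] top px [429.9  93.4] ctr [608.  288.7] circ 608.500244140625 288.23944091796875 16.469621658325195 83.28225632216805
amb [319.5 259.8] top px [319.2 269.3] ctr [489.7 114.1] circ 489.7869873046875 112.98667907714844 16.725088119506836 83.54227753435174
amb [164.9 328.7] no top
amb [161.9 363. ] no top
amb [481.9 365.3] no top
```

```bash
python3 -m handwheel '-.02 .05 -.5 0 .3; 0 0 -.9 0 .3;0 0 -.9 0 .3;0 0 -.9 0 .3;0 0 -.9 0 .3;0 0 -.6 0 .3;0 0 -.25 0 .3;0 0 0 0 .3;0 0 0 0 .7;0 0 0 0 .7;0 0 0 0 .7;0 0 0 0 .7' 30; python3 -m handwheel '0 0 0 0 .7;0 0 0 0 .7;0 0 0 0 .7; 0 0 .1 0 .7;0 0 .4 0 .7;0 0 .8 0 .7;0 0 .9 0 .7;0 0 .9 0 .7;0 0 .9 0 .7;0 0 .9 0 .7;0 0 0 0 .7;0 0 0 0 .7'
```

```text
clock: 24.08
eef_pos: [496.4, 209.6, 48.0]
eef_rot: [3.14, -0.001, 1.498]
wrist_force: [-0.2, -0.9, -1.0]
finger_gap: 42.2
finger_force: 0.0
clock: 25.08
eef_pos: [496.2, 209.6, 244.2]
eef_rot: [3.139, -0.001, 1.498]
wrist_force: [-0.3, -0.1, -2.8]
finger_gap: 33.9
finger_force: 29.7
```

```bash
python3 -m handwheel '.0 -.4 0 0 .7;.05 -.9 0 0 .7;.05 -1 0 0 .7;.05 -1 0 0 .7;.05 -1 0 0 .7;.05 -1 0 0 .7;.05 -1 0 0 .7;.05 -1 0 0 .7;.06 -1 0 0 .7;0 -1 0 0 .7;0 -1 0 0 .7;0 -.7 0 0 .7'; python3 -m handwheel '0 -.24 0 0 .7;0 0 -.4 0 .7;0 0 -.6 0 .7;0 0 -.3 0 .7;0 0 0 0 .7;0 0 0 0 .7;0 0 0 0 .7;0 0 0 0 .7'
```

```text
clock: 26.08
eef_pos: [511.0, -233.4, 240.5]
eef_rot: [-3.139, -0.001, 1.496]
wrist_force: [0.5, -0.7, -1.2]
finger_gap: 33.8
finger_force: 29.7
clock: 26.75
eef_pos: [512.5, -240.1, 191.5]
eef_rot: [3.14, 0.001, 1.498]
wrist_force: [-1.0, -0.1, -2.4]
finger_gap: 34.1
finger_force: 29.7
```

```bash
python3 -m handwheel '0 0 -.25 0 .7;0 0 -.2 0 .7;0 0 -.08 0 .7;0 0 -.07 0 .7;0 0 -.06 0 .7;0 0 -.06 0 .7;0 0 -.06 0 .7;0 0 0 0 .7;0 0 0 0 .7;0 0 0 0 .7;0 0 0 0 .7';python3 - <<'E'
from cell import *;s=read_state();print(s['moment'],s['wrist_force'])
E
```

```text
clock: 27.67
eef_pos: [512.2, -240.2, 159.6]
eef_rot: [3.141, 0.0, 1.498]
wrist_force: [-0.5, 0.5, -1.3]
finger_gap: 34.0
finger_force: 29.7
[-0.04399147 -0.10320472  0.02658625] [-0.47239065  0.51830788 -1.34770054]
```

It went straight in. Total load must stay well below 13.7 N, of which the pieces are about 4.8 N, so I press in steps.

```bash
python3 -m handwheel '0 0 -.05 0 .7;0 0 -.05 0 .7;0 0 -.05 0 .7;0 0 -.05 0 .7;0 0 -.05 0 .7;0 0 -.05 0 .7;0 0 0 0 .7;0 0 0 0 .7;0 0 0 0 .7'; python3 -m handwheel '0 0 -.05 0 .7;0 0 -.05 0 .7;0 0 -.05 0 .7;0 0 0 0 .7;0 0 0 0 .7;0 0 0 0 .7'
```

```text
clock: 28.42
eef_pos: [512.4, -240.2, 147.7]
eef_rot: [3.141, 0.0, 1.498]
wrist_force: [2.2, 0.1, -0.4]
finger_gap: 33.8
finger_force: 29.7
clock: 28.92
eef_pos: [512.4, -240.2, 141.7]
eef_rot: [3.141, 0.0, 1.498]
wrist_force: [4.5, 0.7, 4.3]
finger_gap: 33.8
finger_force: 29.7
```

```bash
python3 -m handwheel '0 0 -.05 0 .7;0 0 -.04 0 .7;0 0 0 0 .7;0 0 0 0 .7;0 0 0 0 .7;0 0 0 0 .7'
```

```text
clock: 29.42
eef_pos: [512.1, -240.2, 137.8]
eef_rot: [-3.142, -0.0, 1.498]
wrist_force: [5.1, -0.7, 2.6]
finger_gap: 33.4
finger_force: 29.8
```

```bash
python3 -m handwheel '0 0 -.05 0 .7;0 0 -.04 0 .7;0 0 0 0 .7;0 0 0 0 .7;0 0 0 0 .7;0 0 0 0 .7'
```

```text
clock: 29.92
eef_pos: [512.0, -240.1, 134.1]
eef_rot: [-3.141, -0.0, 1.498]
wrist_force: [2.8, -0.6, 1.8]
finger_gap: 33.7
finger_force: 29.9
```

```bash
python3 -m handwheel '0 0 -.05 0 .7;0 0 -.04 0 .7;0 0 0 0 .7;0 0 0 0 .7;0 0 0 0 .7;0 0 0 0 .7'
```

```text
clock: 30.42
eef_pos: [512.2, -240.2, 130.8]
eef_rot: [3.141, 0.0, 1.498]
wrist_force: [2.0, -0.5, 4.6]
finger_gap: 33.1
finger_force: 30.0
```

```bash
python3 -m handwheel '0 0 .05 0 .7;0 0 .05 0 .7;0 0 0 0 .7;0 0 0 0 .3;0 0 0 0 .3;0 0 0 0 .3;0 0 0 0 .3;0 0 .2 0 .3;0 0 .5 0 .3;0 0 .8 0 .3;0 0 .8 0 .3;0 0 .4 0 .3'; python3 -m handwheel '.8 0 0 0 .3;.8 0 0 0 .3;.8 0 0 0 .3;.8 0 0 0 .3;.8 -.1 -.3 0 .3;.6 -.1 -.5 0 .3;0 0 -.5 0 .3;0 0 0 0 .3;0 0 0 0 .3;0 0 0 0 .3;0 0 0 0 .3'
python3 dial.py pics/d4.png; python3 - <<'E'
from h import *
p=cv2.imread('pics/d4.png');d=np.load('pics/d4.png.npy');h=cv2.cvtColor(p,cv2.COLOR_BGR2HSV);i=camera_info('wrist');K=np.array(i["intrinsics"]);T=np.array(i["world_from_camera"])
n,l,s,c=cv2.connectedComponentsWithStats(cv2.inRange(h,(0,170,60),(6,255,255)))
v,u=np.mgrid[:400,:640]; q=np.linalg.inv(K)@np.stack([u.ravel(),v.ravel(),np.ones(u.size)])*d.ravel()
Z=(T[:3,:3]@q+T[:3,3:])[2].reshape(400,640)
for j in range(1,n):
    if s[j,4]>150: z=Z[l==j];z=z[(z>60)&(z<190)];print(c[j],np.percentile(z,[50,90,98]) if len(z) else '')
c=proj('wrist',[640.67,-224.71,69.65]).astype(int)
x0,y0=max(c[0]-80,0),max(c[1]-80,0);print(x0,y0)
b=cv2.resize(p[y0:y0+150,x0:x0+160],(480,450),interpolation=2)
cv2.imwrite('pics/v4.png',np.hstack([b,cv2.resize(p[:,100:384],(320,450))]))
E
```

```text
clock: 31.42
eef_pos: [512.6, -240.5, 247.1]
eef_rot: [3.138, 0.002, 1.498]
wrist_force: [0.0, 0.1, 0.6]
finger_gap: 65.8
finger_force: 0.0
clock: 32.33
eef_pos: [696.2, -248.5, 193.6]
eef_rot: [3.138, 0.001, 1.497]
wrist_force: [-0.1, -0.6, -0.4]
finger_gap: 66.0
finger_force: 0.0
32.3333 [ 696.19 -248.46  193.6 ] [-0.08 -0.63 -0.44]
hub [239.87 247.74]
needle 1.7540558982543013 11.146666666666667
green [1.1  1.71]
[26.42715232 72.1499527 ] [167.12555897 171.34306486 172.04682767]
[ 34.16214569 158.96555928] [170.21113827 171.60100512 172.20285503]
[ 47.39950304 233.57288791] [170.48137948 171.87416101 172.39056313]
175 93
```

View pics/v4.png

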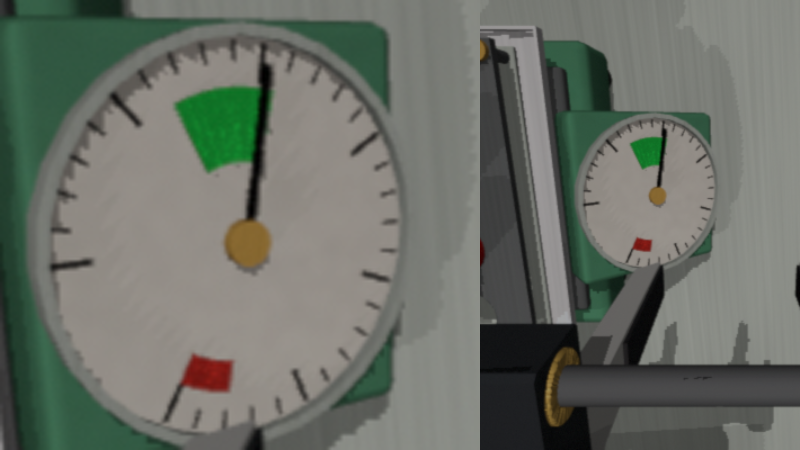

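```bash
python3 - <<'E'
import numpy as np,cv2
k=[0,1,2,3,4,5,6]
for k,P in (([0,1,2,3,4,5,6],[(50,267),(112,94),(265,42),(378,134),(388,279),(305,397),(166,420)]),([0,1,3,4,5,6],[(92,262),(139,124),(352,153),(362,273),(294,371),(183,384)])):
    t=np.radians(np.array(k)*50);U=np.c_[np.sin(t),-np.cos(t)];P=np.array(P,float)
    H,_=cv2.findHomography(P,U)
    g=lambda q:cv2.perspectiveTransform(np.array([[q]],float),H)[0,0]
    f=lambda w:np.arctan2(w[0],-w[1])%6.283
    print('res',[np.round(f(g(p))-a,3) for p,a in zip(P,t)])
    print('Lout',f(g((175,103))),'Lin',f(g((208,172))),'Rout',f(g((271,88))),'red',f(g((232,375))))
    print('needle',f(g((265,65))-g((249,243))),f(g((265,65))-g((252,218))))
E
```

```text
res [np.float64(0.005), np.float64(-0.002), np.float64(-0.004), np.float64(0.004), np.float64(-0.0), np.float64(-0.001), np.float64(-0.003)]
Lout 1.1304047296168531 Lin 1.1140063854776576 Rout 1.820707627739178 red 4.865299234658943
needle 1.7230254622881562 1.717271338483523
res [np.float64(0.001), np.float64(-0.0), np.float64(0.001), np.float64(-0.003), np.float64(0.003), np.float64(-0.003)]
Lout 1.1358638420063603 Lin 1.1231619468315777 Rout 1.835758232429887 red 4.871398130741023
needle 1.7333087035088346 1.7274687537425668
```

The printed marks give a green sector of 1.125–1.845 and the needle at 1.73, about 0.12 rad inside. All three piece tops are level (about 172 mm), so they are home, and the arm is clear.

```bash
python3 -m handwheel '0 0 0 0 .3;0 0 0 0 .3;0 0 0 0 .3'; python3 -c "from cell import *; print(sign_off())"
```

```text
clock: 32.63
eef_pos: [696.1, -248.2, 191.3]
eef_rot: [3.141, 0.0, 1.498]
wrist_force: [-0.8, 0.6, -0.9]
finger_gap: 65.5
finger_force: 0.0
the job is handed in; nothing more can be done
None
```

I handed the job in at 32.6 s with three red pieces pressed home in tray holes 1–3 and the needle at about 1.73 rad, inside the green sector (about 1.13–1.85); no verdict came back, and I touched no other piece or bystander.

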